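# Let one tin out of the tin rack

## Task

Get one tin out of the wooden tin rack the way it is meant to be used, without grasping or lifting anything and without touching the tins: first push the shallow steel tray across the worktop until its end is home against the rack's front legs, centred under the mouth. Then press the black thumb bar on the rack's side all the way down, so that the gate lifts and the front tin rolls out into the tray, and let the bar come up again so that the gate is shut and the other two tins stay in the rack. Leave the tray home and the other things on the worktop where they stand.

Things in the scene. Friction and masses are not known exactly. Their poses are not given: they have to be found in the camera images.
- rack: Tin rack of pale wood, 208 mm long (x), 99 mm wide (y), fixed. Origin: centre of its underside, on the worktop. x points uphill along the chute to the closed back, the mouth is at its -x end; z up. Three tins lie across its sloping chute, their axes along y. The flat front of its front legs and cross rail, at x = -0.085, y = -0.05 to 0.05, is the stop for the tray.
- rack_mouth (a point): Middle of the lip of the chute, at x = -0.102, 32 mm above the worktop (28 mm under the lip). The chute is 79 mm wide inside and slopes down 0.14 rad. The lip overhangs the front legs by 17 mm, so the tray's end wall passes under it.
- tray: Loose open steel tray, 150 (x) x 132 (y) mm, walls 27 mm high and 5 mm thick, 0.35 kg. Origin: centre of its underside. The +x end goes against the rack; push on the -x end. Starts 40 to 90 mm short of the rack's legs, up to 30 mm off the middle, turned up to 0.15 rad. Home: origin at x = -0.160, y = 0 of the rack's frame, square to it. Two spread fingers on the end wall push it steadily.
- rocker (a joint): Angle of the rocking lever, a bent steel rod straddling the chute. 0 at rest, gate down; grows as the thumb bar is pressed; stop at 1.1 rad, gate fully up; a spring brings it back to 0. From about 0.95 the front tin is let go; a thin rod on the lever then dips behind it and holds the other tins back, however long the bar is held down. Pivot at x = -0.075, z = 0.095 of the rack's frame.
- thumb_bar (a point): Black round rubber bar, 16 mm across, 50 mm long, on the uphill end of the lever, beside the rack on its +y side, lying along the rack's y. This point: its middle; at rest at x = -0.032, y = 0.088, z = 0.121 of the rack's frame. Pressed, it moves 52 mm straight down (bulging 7 mm to +x halfway), with about 3 N at first and 6 N near the stop. Nothing is under it but the worktop.
- gate_edge (a point): Middle of the lower edge of the gate, the steel blade 72 mm wide and 3 mm thick on the downhill end of the lever, in front of the first tin.
- tin_a_mid (a point): Centre of the first tin, the one at the gate (all three are alike: food tins 57 mm across, 72 mm long, lying across the chute, about 0.2 kg). In the tray its centre is about 34 mm above the worktop.
- tin_b_mid (a point): Centre of the second tin. When the first has gone and the gate is down, it rolls forward to the gate: centre at x = -0.061 of the rack's frame.
- tin_c_mid (a point): Centre of the third tin, behind the second.
- tin_a: The first tin; origin at the centre of one of its ends, z along its axis.
- tin_b: The second tin; origin and axes as for the first.
- tin_c: The third tin; origin and axes as for the first.
- glass: Clear drinking glass, 79 mm across, 90 mm high, a bystander at the back right; origin at the centre of its underside.
- mug: Small mug, green inside, 60 mm across, 50 mm high, a bystander near the right front; origin at the underside.
- onion: Onion, 71 mm, a bystander in front of the rack; origin at the underside.
- garlic: Bulb of garlic, 60 mm, a bystander in front of the rack; origin at the underside.
- spice_jar: Spice jar with a green lid, 44 mm across, 99 mm high, a bystander in front of the tray; origin at the underside.
- jar: Storage jar with a red lid, 81 mm across, 141 mm high, a bystander at the back right; origin at the underside.
There are look-alikes about, which are no part of the job. Leave any orange look-alike of the tin_c alone.

How it is judged:
By the outcome, as a careful person would: the job done as asked, in the order asked, and still so for the second after the job is handed in, with the robot touching nothing.
It also fails if it takes over 51 s, if anything falls off the work surface, if the arm or the gripper's body presses on something with over 40 N, if the wrist force passes 120 N, or if a joint passes its speed limit or range.

## Robot

A 6-joint arm with a two-finger parallel gripper is mounted at the origin on a cart in front of the work surface, level with it; the furniture and walls round the work are solid. World frame = base frame: x ahead of the robot, y to its left, z up, the work surface at z = 0. Lengths are in m, angles in rad, forces in N, time in s.
With the tool pointing down it reaches from about 0.325 to 0.775 m from the base axis. Payload 5.5 kg.
Tool frame: the origin (TCP) lies on the mounting face of the last link; the fingertips stand 173 mm ahead of it and the grasp point (between the pads) lies 155 mm ahead of it (grasp_offset is the distance from the TCP to the grasp point, in m); z points along the fingers, y is the line along which they close (so a half turn about z gives the same grasp; the last joint's range is limited). The gripper opens to 85 mm and grips with 20 to 120 N. Pads are 22 mm wide; open, the fingers measure 114 mm over their backs; the gripper's body (76 mm by 85 mm) begins 54 mm behind the grasp point. The pads swing forward as they close: fully open they stand 13 mm farther back than shut.
Start: joints at [-1.262, 0.091, 1.231, -0, 1.82, -0.057], TCP at [0.215, -0.56, 0.405] pointing down, gripper open.
Joint ranges: [-2.87, 2.87], [-0.86, 2.18], [0.17, 2.46], [-1.51, 4.65], [0.06, 2.69], [-2.65, 2.65]. Speed limits (rad/s): [2.57, 2.57, 3.01, 3.14, 3.14, 3.14].

## Interface

Orientations are given as a 3x3 rotation matrix whose columns are the frame's x, y, z axes.
In Python, from rig import * gives the robot as it stands.
- The arm moves only by the shell command python3 -m jog 'ROWS' [FORCE]. ROWS is a JSON object whose one key "motion" holds a list of rows, each a list of 7 numbers: the turn, a rotation vector about the world's x, y, z in degrees, then the shift along the world's x, y, z in mm, then the opening, from -1 (shut) to 1 (fully open). A call has 1 to 10 rows; each row shifts and turns the commanded pose from where the row before left it; what a row does not reach is not made up. A row lasts 1/12 s, in which the tool goes at most 41.7 mm and 7.16 degrees, less where a joint would pass 70% of its speed; a pose out of reach is approached as far as the arm can. A call with a gripper value outside its range is refused whole. The fingers move at their own pace and stop on an object; FORCE is the grip in N (left out, the last holds). Time passes only in rows, so rows that do not move let the fingers close. It gives the time, the measured TCP pose, the force, the opening and the grip force at its end, in the units of the state.
- sense(): the state, without advancing time (a new reading comes with each control period).
- grab_frame(name): name is "side" or "top"; returns a dict with "image" (480x640x3 uint8, blue, green, red), "intrinsics" (3x3 intrinsics, pixels), "k1" (the pictures are not rectified: a ray, as slopes to the right and down, at radius r is drawn at 1 + k1 r^2 times it, then the intrinsics apply), "rvec" (rotation vector, rad) and "tvec" (3), from world to camera coordinates, as OpenCV has them. Camera axes: x right, y down, z forward; pixel columns grow to the right and rows downward; lengths in m; the calibration is good to about 2 mm. A picture is of the moment at which its call begins. There is no depth.
- hand_in(): hands the job in; it is judged then, once.
Trained networks look in a picture, given as the dict that the camera call returned (one of the last four; its "shot" number tells which), for a name from the list of things; names that differ only in an ending like _2 or _b are one class to them, and where a whole thing is asked for, a point or a joint stands for the part that bears it (a point fixed in the world has none). Each returns a list of dicts, best first, with "p" (0 to 1); they miss things now and then, are a little off and sometimes report something else, mostly with a low value. They report only what shows in the picture. A call takes as long as a camera call. They do not tell look-alikes from the thing itself.
- regions_of(thing, picture): "pixels" (480x640 bool, what is visible of it) and "centre" ([column, row] in pixels, amid what is visible of it).
- tip_of(thing, picture): "centre" ([column, row] in pixels: a listed point, or the origin of a listed thing).
The state is a dict: "time": time; "joint_pos": joint angles; "joint_velocities": joint speeds; "tau": joint torques, N m; "ee_pos": TCP position; "eef_rot": TCP orientation; "contact_force": force on the tool from outside, world axes, zero at the start; "ft_torque": the same for the moment, N m; "grip_width": finger opening in m; "gripper_force": force on a finger pad.
Only numpy, scipy, OpenCV 4.12 (cv2) and the standard library are available. Lean on these libraries where they do the work, as an engineer would, in place of code of your own. Each camera call takes 0.05 s, during which the arm holds its last target. There are 200 camera calls.

## Working session

There is one attempt and no reset: what is moved stays moved. The work goes in short steps, Python scripts to look and compute and a shell command to move; the robot and the scene stay as the last step left them, time stands still between calls to the robot, and variables do not carry over. Pictures are saved under pics/ and viewed, at most 12 in all, crops included, and the job is handed in when it is done.

```bash
ls; mkdir -p pics
cat > h.py <<'E'
from rig import *
import numpy as np, cv2
def ray(f,px):
    K=np.array(f["intrinsics"]);k1=f["k1"]
    u=cv2.undistortPoints(np.array([[px]],float),K,np.array([k1,0,0,0,0.]))[0,0]
    R=cv2.Rodrigues(np.array(f["rvec"],float))[0];t=np.array(f["tvec"],float).ravel()
    d=R.T@np.array([u[0],u[1],1]);return -R.T@t,d/np.linalg.norm(d)
def onz(f,px,z):
    o,d=ray(f,px);return o+d*(z-o[2])/d[2]
def tri(r):
    A=sum(np.eye(3)-np.outer(d,d) for o,d in r);b=sum((np.eye(3)-np.outer(d,d))@o for o,d in r)
    p=np.linalg.solve(A,b);return p,max(np.linalg.norm(np.cross(p-o,d)) for o,d in r)
def proj(f,P):
    return cv2.projectPoints(np.array(P,float).reshape(-1,3),np.array(f["rvec"],float),np.array(f["tvec"],float),np.array(f["intrinsics"]),np.array([f["k1"],0,0,0,0.]))[0][:,0]
E
cat > l1.py <<'E'
from h import *
F={n:grab_frame(n) for n in("side","top")}
for n in F: cv2.imwrite(f"pics/{n}1.png",F[n]["image"])
np.set_printoptions(precision=4,suppress=True)
for th in "rack rack_mouth tray thumb_bar gate_edge tin_a_mid tin_b_mid tin_c_mid glass mug onion garlic spice_jar jar".split():
    for n in F:
        r=tip_of(th,F[n])
        print(th,n,[(np.round(x["centre"]).tolist(),round(x["p"],2), onz(F[n],x["centre"],0)[:2].round(3).tolist()) for x in r[:4]])
E
python3 l1.py
```

```text
pics
rack side [([351.0, 325.0], 0.89, [0.579, 0.227])]
rack top [([264.0, 235.0], 0.88, [0.58, 0.214])]
rack_mouth side [([338.0, 280.0], 0.94, [0.557, 0.111]), ([359.0, 192.0], 0.16, [0.388, -0.105])]
rack_mouth top [([296.0, 245.0], 0.63, [0.556, 0.123])]
tray side [([321.0, 245.0], 0.73, [0.552, 0.002])]
tray top [([342.0, 249.0], 0.88, [0.548, -0.002]), ([263.0, 234.0], 0.34, [0.585, 0.217])]
thumb_bar side [([389.0, 281.0], 0.97, [0.443, 0.164])]
thumb_bar top [([258.0, 272.0], 0.62, [0.478, 0.228]), ([340.0, 248.0], 0.31, [0.55, 0.004])]
gate_edge side [([343.0, 274.0], 0.8, [0.538, 0.101])]
gate_edge top [([295.0, 244.0], 0.81, [0.559, 0.126]), ([283.0, 240.0], 0.61, [0.568, 0.16])]
tin_a_mid side [([348.0, 286.0], 0.97, [0.541, 0.133])]
tin_a_mid top [([284.0, 242.0], 0.75, [0.563, 0.159]), ([277.0, 310.0], 0.18, [0.378, 0.171])]
tin_b_mid side [([350.0, 307.0], 0.85, [0.56, 0.186]), ([359.0, 284.0], 0.41, [0.515, 0.141])]
tin_b_mid top [([261.0, 236.0], 0.84, [0.579, 0.221])]
tin_c_mid side [([361.0, 332.0], 0.69, [0.566, 0.253]), ([389.0, 280.0], 0.65, [0.441, 0.164]), ([4
[... 258 characters left out ...]
 [0.387, 0.173])]
mug side [([324.0, 158.0], 0.82, [0.425, -0.256]), ([374.0, 325.0], 0.36, [0.529, 0.251])]
mug top [([439.0, 302.0], 0.58, [0.412, -0.27])]
onion side [([384.0, 239.0], 0.63, [0.397, 0.054]), ([205.0, 201.0], 0.26, [0.785, -0.254])]
onion top [([322.0, 307.0], 0.82, [0.388, 0.048])]
garlic side [([410.0, 273.0], 0.93, [0.385, 0.168]), ([366.0, 307.0], 0.31, [0.525, 0.202])]
garlic top [([277.0, 308.0], 0.61, [0.383, 0.171]), ([262.0, 238.0], 0.17, [0.572, 0.217])]
spice_jar side [([356.0, 193.0], 0.73, [0.398, -0.108]), ([359.0, 334.0], 0.57, [0.572, 0.256])]
spice_jar top []
jar side [([208.0, 202.0], 0.61, [0.777, -0.248])]
jar top [([262.0, 240.0], 0.24, [0.566, 0.219])]
```

Run:
```python
import cv2
a=cv2.imread("pics/top1.png")[180:360,160:480];cv2.imwrite("pics/top1c.png",cv2.resize(a,(800,450),interpolation=cv2.INTER_CUBIC))
a=cv2.imread("pics/side1.png")[120:390,160:480];cv2.imwrite("pics/side1c.png",cv2.resize(a,(711,600),interpolation=cv2.INTER_CUBIC))
```

```text
(no output)
```

View pics/top1c.png

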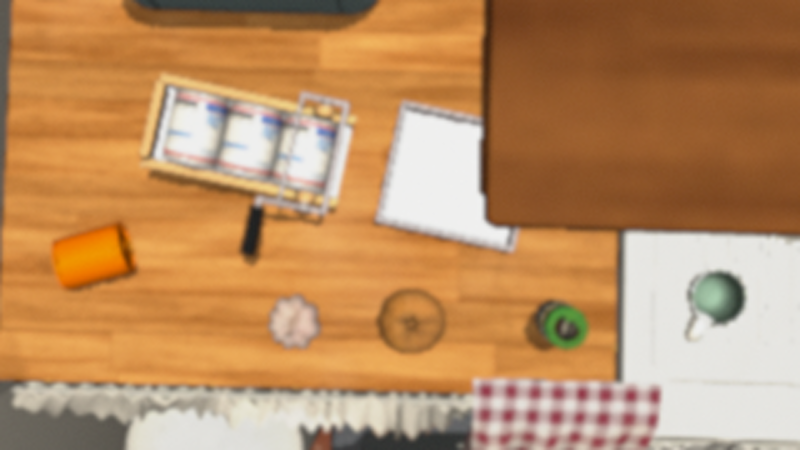

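View pics/side1c.png

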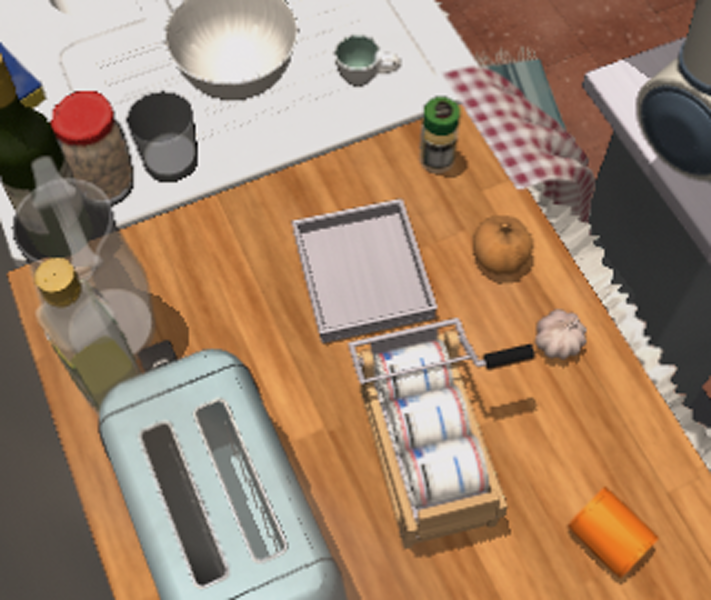

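The top view shows three white tins in the rack, the black thumb bar at about (261,273), the tray at (340,249) and an orange look-alike tin at (197,282) that I'll leave alone. An overhead cupboard, with its corner near (355,269), hides the pushing end of the tray. The side view shows the whole tray, empty, and the rack with its bar.

Candidates: the tray is the only tray, at side (321,245). The bar is the only black bar, at side (389,280). The toaster and its knob are something else. The crops above already confirm both choices.

```bash
cat > l2.py <<'E'
from h import *
np.set_printoptions(precision=4,suppress=True)
F={n:grab_frame(n) for n in("side","top")}
S,T=F["side"],F["top"]
for n in F: print(n,"cam",ray(F[n],(320,240))[0],ray(F[n],(320,240))[1])
P={}
for th,sel in dict(thumb_bar=0,tin_a_mid=0,tin_b_mid=0,tin_c_mid=0,rack_mouth=0,rack=0).items():
    a=tip_of(th,S);b=tip_of(th,T)
    if a and b: P[th],e=tri([ray(S,a[0]["centre"]),ray(T,b[0]["centre"])]);print(th,P[th],round(e,4))
# tray rim corners from side mask
from scipy.optimize import least_squares
m=regions_of("tray",S)[0]["pixels"].astype(np.uint8)
c=cv2.convexHull(max(cv2.findContours(m,0,2)[0],key=cv2.contourArea))
print("tray hull",cv2.approxPolyDP(c,4,True)[:,0].tolist())
# rack pose fit from points (frame: rack)
M=dict(thumb_bar=(-.032,.088,.121),rack_mouth=(-.102,0,.032),rack=(0,0,0))
obs=[]
for th in M:
    for n in F:
        r=tip_of(th,F[n])
        if r: obs.append((n,M[th],r[0]["centre"]))
def Rz(a):return np.array([[np.cos(a),-np.sin(a),0],[np.sin(a),np.cos(a),0],[0,0,1]])
def res(q):return np.concatenate([proj(F[n],Rz(q[2])@np.array(p)+[q[0],q[1],0])[0]-c for n,p,c in obs])
s=least_squares(res,[.58,.22,1.33],loss="soft_l1");print("rack",s.x,res(s.x).round(1))
# tray silhouette fit: hull of box corners vs mask hull
h=c[:,0].astype(np.float32)
def model(q):
    X=[Rz(q[2])@np.array([sx*.075,sy*.066,z])+[q[0],q[1],0] for sx in(-1,1) for sy in(-1,1) for z in(0,.027)]
    return cv2.convexHull(proj(S,X).astype(np.float32))
def rt(q):
    g=model(q);return [cv2.pointPolygonTest(g,(float(x)+.0,float(y)+.0),True) for x,y in h]
s2=least_squares(rt,[.552,0,s.x[2]],diff_step=1e-3,loss="soft_l1");print("tray",s2.x,np.std(rt(s2.x)))
q=s.x
d=Rz(-q[2])@np.array([s2.x[0]-q[0],s2.x[1]-q[1],0]);print("tray in rack",d,s2.x[2]-q[2])
im=S["image"].copy()
cv2.polylines(im,[model(s2.x).astype(int)],True,(0,0,255),1)
X=[Rz(q[2])@np.array(p)+[q[0],q[1],0] for p in[(-.085,.05,0),(-.085,-.05,0),(.104,-.05,0),(.104,.05,0)]]
cv2.polylines(im,[proj(S,X).astype(int)],True,(0,255,0),1)
for a in M:cv2.circle(im,tuple(proj(S,Rz(q[2])@np.array(M[a])+[q[0],q[1],0])[0].astype(int).tolist()),2,(255,0,255),-1)
cv2.imwrite("pics/fit.png",cv2.resize(im[190:370,240:440],(667,600)))
# cupboard edges in the top picture, where they'd be at various heights
for z in(0,.3,.4,.5,.6,.8,1.):print(z,onz(T,(355,268),z)[:2])
E
python3 l2.py
```

```text
side cam [0.7977 0.5285 1.0325] [-0.2086 -0.4535 -0.8665]
top cam [0.5097 0.051  1.2385] [ 0.0496  0.0064 -0.9987]
thumb_bar [0.4888 0.2083 0.127 ] 0.0026
tin_a_mid [0.5603 0.16   0.0654] 0.0024
tin_b_mid [0.5758 0.2124 0.0663] 0.0054
tin_c_mid [0.5874 0.2768 0.0864] 0.0001
rack_mouth [0.5594 0.1248 0.0284] 0.0051
rack [ 0.5813  0.2245 -0.0018] 0.0027
tray hull [[340, 210], [355, 263], [306, 274], [293, 220]]
rack [0.5801 0.225  1.4019] [ 1.2  1.1  1.  -0.6  0.8 -0.   1.1 -3.  -0.6 -0.4 -0.8  1.2]
tray [ 0.5461 -0.      1.4017] 0.611559782234
tray in rack [-0.2275 -0.0043  0.    ] -0.00019925944376542049
0 [ 0.4971 -0.0392]
0.3 [ 0.5002 -0.0174]
0.4 [ 0.5012 -0.0101]
0.5 [ 0.5022 -0.0028]
0.6 [0.5032 0.0045]
0.8 [0.5053 0.019 ]
1.0 [0.5073 0.0336]
```

View pics/fit.png

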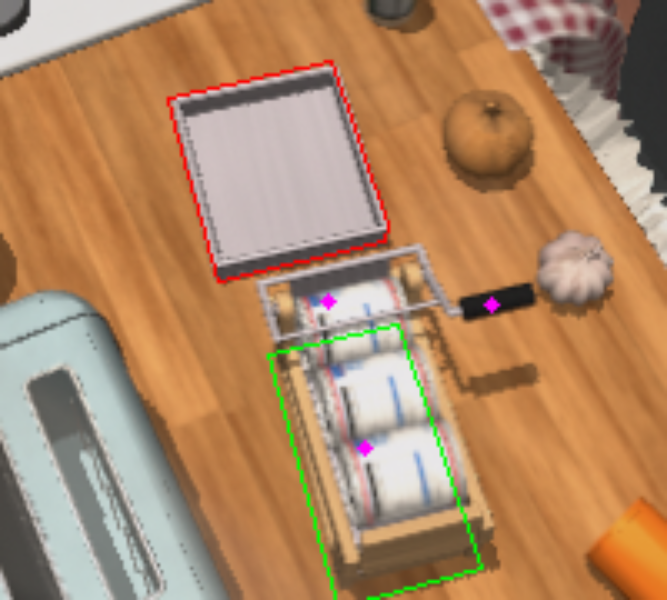

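View pics/side1.png

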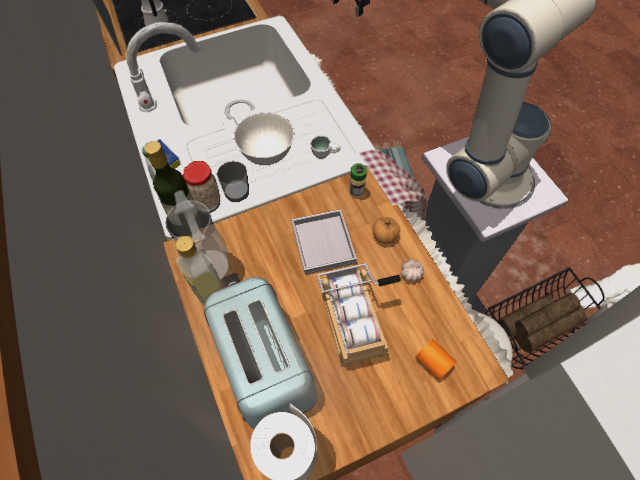

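View pics/top1.png

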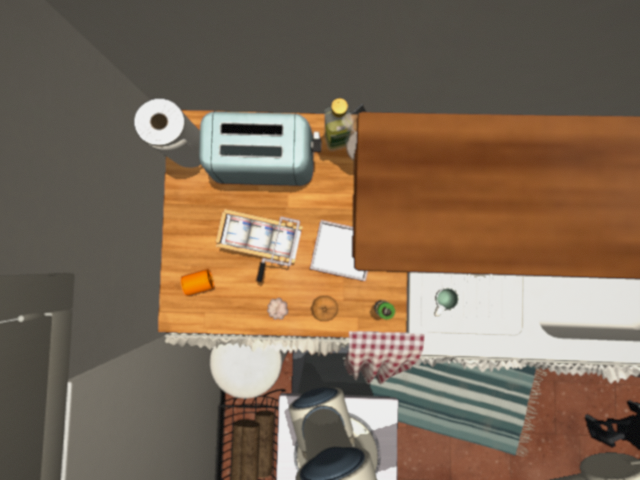

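Red fits the tray fairly well, but its optimiser step stalled. The green rack outline is rotated by a few degrees, so I'll refit with the tin points added. The cupboard covers x>0.5, y<0, and the side view sees well beneath it.

```bash
cat > l3.py <<'E'
from h import *
import sys
from scipy.optimize import minimize,least_squares
np.set_printoptions(precision=4,suppress=True)
def Rz(a):return np.array([[np.cos(a),-np.sin(a),0],[np.sin(a),np.cos(a),0],[0,0,1]])
def put(q,P):return np.array(P)@Rz(q[2]).T+[q[0],q[1],0]
def trayfit(S,T,q0):
    hs=[]
    for f in (S,T):
        r=regions_of("tray",f)
        if not r: continue
        m=r[0]["pixels"].astype(np.uint8)
        c=cv2.convexHull(max(cv2.findContours(m,0,2)[0],key=cv2.contourArea))
        hh=[]
        poly=c[:,0].astype(float)
        for a,b in zip(poly,np.roll(poly,-1,0)):
            n=int(max(1,np.linalg.norm(b-a)//3)); hh+=[a+(b-a)*i/n for i in range(n)]
        hs.append((f,np.array(hh)))
    box=[(sx*.075,sy*.066,z) for sx in(-1,1) for sy in(-1,1) for z in(0,.027)]
    f,h=hs[0]
    def cost(q):
        g=cv2.convexHull(proj(f,put(q,box)).astype(np.float32))
        d=np.array([cv2.pointPolygonTest(g,(float(x),float(y)),True)+.0 for x,y in h])
        return np.sum(np.minimum(np.abs(d),3)**1.5)
    b=min((minimize(cost,np.array(q0)+[0,0,da],method="Nelder-Mead",options=dict(initial_simplex=np.array(q0)+[0,0,da]+np.array([[0,0,0],[.01,0,0],[0,.01,0],[0,0,.08]]))) for da in(-.08,0,.08)),key=lambda r:r.fun)
    return b.x,b.fun/len(h)
if __name__=="__main__":
    S,T=grab_frame("side"),grab_frame("top");F=dict(side=S,top=T)
    M=dict(thumb_bar=(-.032,.088,.121),rack_mouth=(-.102,0,.032),rack=(0,0,0),tin_a_mid=(-.061,0,.0666),tin_b_mid=(-.0045,0,.0745),tin_c_mid=(.052,0,.0825))
    obs=[]
    for th in M:
        for n in F:
            r=tip_of(th,F[n])
            if r: obs.append((th,n,M[th],np.array(r[0]["centre"])))
    res=lambda q:np.concatenate([proj(F[n],put(q,[p]))[0]-c for _,n,p,c in obs])
    s=least_squares(res,[.58,.22,1.35],loss="soft_l1");q=s.x;print("rack",q)
    for o,r in zip(obs,res(q).reshape(-1,2)):print(o[0],o[1],r.round(1))
    t,e=trayfit(S,T,[.55,0,1.37]);print("tray",t,e)
    print("tray in rack",Rz(-q[2])@np.array([t[0]-q[0],t[1]-q[1],0]),t[2]-q[2])
    o=[]
    for f in(S,T):
        im=f["image"].copy()
        L=[(-.085,.05,0),(-.085,-.05,0),(.104,-.05,0),(.104,.05,0)]
        cv2.polylines(im,[proj(f,put(q,L)).astype(int)],True,(0,255,0),1)
        for z in(0,.027):cv2.polylines(im,[proj(f,put(t,[(-.075,-.066,z),(.075,-.066,z),(.075,.066,z),(-.075,.066,z)])).astype(int)],True,(0,0,255),1)
        for a in M:cv2.circle(im,tuple(proj(f,put(q,[M[a]]))[0].astype(int).tolist()),1,(255,0,255),-1)
        o.append(cv2.resize(im[190:370,200:400],(400,360),interpolation=cv2.INTER_CUBIC))
    cv2.imwrite("pics/fit2.png",np.hstack(o))
E
python3 l3.py
python3 - <<'E'
from h import *
S=grab_frame("side")
for px in[(200,25),(110,30)]:
    o,d=ray(S,px)
    for y in(0,-.1,-.3): print(px,(o+d*(y-o[1])/d[1]).round(3))
E
```

```text
rack [0.5777 0.2239 1.3822]
thumb_bar side [ 41.2 -41.5]
thumb_bar top [ 0.8 -0.5]
rack_mouth side [ 1. -4.]
rack_mouth top [-5.1 -0.4]
rack side [2.6 1.1]
rack top [-3.5 -1.6]
tin_a_mid side [ -4.2 -37.4]
tin_b_mid side [1.4 3. ]
tin_b_mid top [-3.1 -3.2]
tin_c_mid side [-75.2 -26.1]
tin_c_mid top [1.2 0.1]
tray [0.55 0.   1.29] 5.196152422706632
tray in rack [-0.2252 -0.0148  0.    ] -0.092228347181734
(200, 25) [0.721 0.    0.683]
(200, 25) [ 0.707 -0.1    0.617]
(200, 25) [ 0.678 -0.3    0.485]
(110, 30) [0.826 0.    0.711]
(110, 30) [ 0.832 -0.1    0.651]
(110, 30) [ 0.843 -0.3    0.529]
```

View pics/fit2.png

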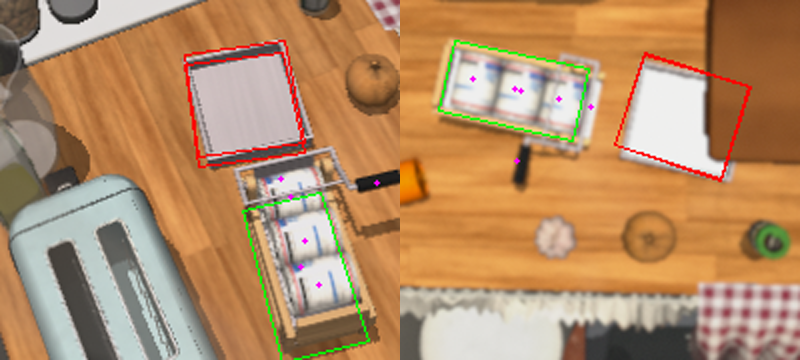

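```bash
cat > l4.py <<'E'
from h import *
from l3 import Rz,put
from scipy.optimize import minimize,least_squares
np.set_printoptions(precision=4,suppress=True)
M=dict(thumb_bar=(-.032,.088,.121),rack_mouth=(-.102,0,.032),rack=(0,0,0),tin_a_mid=(-.061,0,.0666),tin_b_mid=(-.0045,0,.0745),tin_c_mid=(.052,0,.0825))
BOX=[(sx*.075,sy*.066,z) for sx in(-1,1) for sy in(-1,1) for z in(0,.027)]
def rackfit(k=3):
    obs=[]
    for _ in range(k):
        for n in("side","top"):
            f=grab_frame(n)
            for th in M:
                for r in tip_of(th,f)[:2]:
                    e=proj(f,put([.58,.223,1.37],[M[th]]))[0]
                    if np.linalg.norm(e-r["centre"])<9: obs.append((th,f,M[th],np.array(r["centre"])))
    res=lambda q:np.concatenate([proj(f,put(q,[p]))[0]-c for _,f,p,c in obs])
    s=least_squares(res,[.58,.22,1.35],loss="soft_l1",x_scale=[.01,.01,.03])
    R=res(s.x).reshape(-1,2)
    for th in M:
        for n,ff in(("side",0),("top",1)):
            v=[r for o,r in zip(obs,R) if o[0]==th and (ray(o[1],(320,240))[0][2]>1.1)==bool(ff)]
            if v: print(th,n,len(v),np.mean(v,0).round(1))
    return s.x
def trayfit(q0,k=3):
    out=[]
    for _ in range(k):
        f=grab_frame("side")
        for r in regions_of("tray",f)[:3]:
            m=r["pixels"].astype(np.uint8);e=proj(f,put(q0,[(0,0,.0)]))[0]
            c=max(cv2.findContours(m,0,2)[0],key=cv2.contourArea)
            c=cv2.convexHull(c)
            if not 1500<cv2.contourArea(c)<5000: continue
            tgt=np.zeros((480,640),np.uint8);cv2.fillConvexPoly(tgt,c,1)
            tgt=cv2.GaussianBlur(tgt.astype(np.float32),(0,0),2)
            def cost(q):
                g=np.zeros((480,640),np.uint8)
                cv2.fillConvexPoly(g,np.round(cv2.convexHull(proj(f,put(q,BOX)).astype(np.float32))*16).astype(np.int32),1,shift=4)
                return float(((cv2.GaussianBlur(g.astype(np.float32),(0,0),2)-tgt)**2).sum())
            b=min((minimize(cost,q0,method="Nelder-Mead",options=dict(initial_simplex=np.array(q0)+np.array([[0,0,da],[.01,0,da],[0,.01,da],[0,0,da+.05]]))) for da in(-.06,.06)),key=lambda r:r.fun)
            print("tray",b.x,round(b.fun,1),"area",int(cv2.contourArea(c)))
            out.append(b)
    return min(out,key=lambda b:b.fun).x
def rel(t,q):return Rz(-q[2])@np.array([t[0]-q[0],t[1]-q[1],0]),t[2]-q[2]
if __name__=="__main__":
    q=rackfit();print("rack",q)
    t=trayfit([.55,0,1.36]);print("tray in rack",*rel(t,q))
    o=[]
    for n in("side","top"):
        f=grab_frame(n);im=f["image"].copy()
        L=[(-.085,.05,0),(-.085,-.05,0),(.104,-.05,0),(.104,.05,0)]
        im=cv2.resize(im[190:370,200:400],(400,360),interpolation=cv2.INTER_CUBIC)
        pp=lambda c,X:np.round((proj(f,put(c,X))-[200,190])*2).astype(int)
        cv2.polylines(im,[pp(q,L)],True,(0,255,0),1)
        for z in(0,.027):cv2.polylines(im,[pp(t,[(-.075,-.066,z),(.075,-.066,z),(.075,.066,z),(-.075,.066,z)])],True,(0,0,255),1)
        for a in M:cv2.circle(im,tuple(pp(q,[M[a]])[0].tolist()),2,(255,0,255),-1)
        o.append(im)
    cv2.imwrite("pics/fit3.png",np.hstack(o))
    print(sense()["time"])
E
python3 l4.py
```

```text
thumb_bar side 2 [-0.8 -0.1]
thumb_bar top 3 [ 0.1 -0.9]
rack_mouth side 3 [ 2.  -2.3]
rack_mouth top 3 [0.2 1. ]
rack side 3 [ 1.6 -2.3]
rack top 3 [-1.  -0.3]
tin_a_mid side 3 [-1.3  1.8]
tin_a_mid top 3 [-2.6 -1.2]
tin_b_mid side 3 [ 1.2 -0.3]
tin_b_mid top 3 [-1.7 -3.5]
tin_c_mid side 3 [-1.4 -0.9]
tin_c_mid top 3 [1.3 1.4]
rack [0.5779 0.2215 1.3586]
tray [ 0.5454 -0.0001  1.3841] 1.8 area 2966
tray [ 0.5465 -0.0008  1.3866] 7.5 area 2902
tray [ 0.5468 -0.0008  1.3998] 7.6 area 3044
tray in rack [-0.2235 -0.0149  0.    ] 0.025560289425898386
5.9
```

View pics/fit3.png

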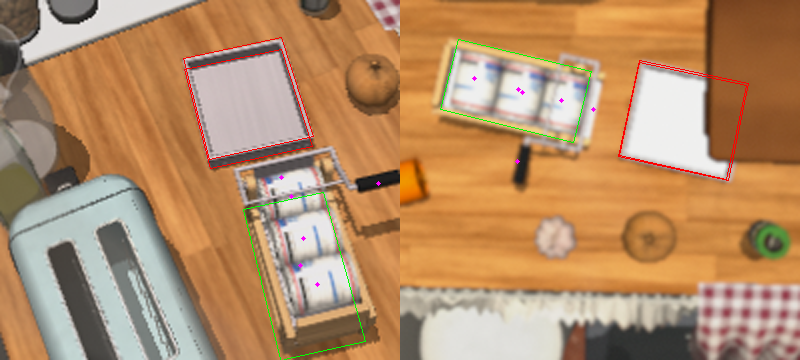

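The fit matches the pictures: the tray is about 63 mm short, 15 mm off to the rack's -y, and turned 0.025 rad. The cupboard's underside is above about 0.65 m, so pushing under it is safe. Next I'll work out the approach pose.

```bash
cat > go.py <<'E'
from h import *
import sys
from scipy.spatial.transform import Rotation as Ro
np.set_printoptions(precision=4,suppress=True)
def need(p,yaw):  # tool down, y axis along rack y at yaw (or opposite): print shift mm, turn deg
    s=sense();R=np.array(s["eef_rot"])
    for sg in(1,-1):
        y=sg*np.array([-np.sin(yaw),np.cos(yaw),0]);z=np.array([0,0,-1.]);G=np.c_[np.cross(y,z),y,z]
        print("turn",np.degrees(Ro.from_matrix(G@R.T).as_rotvec()).round(1))
    print("shift",((np.array(p)-s["ee_pos"])*1000).round(1),"t",s["time"],"q",np.array(s["joint_pos"]))
if __name__=="__main__":
    s=sense();print(np.array(s["eef_rot"]),s["grip_width"],s["contact_force"])
    need([.5245,-.109,.300],1.384)
E
python3 go.py
```

```text
[[ 0.9338  0.3577 -0.    ]
 [ 0.3577 -0.9338 -0.    ]
 [-0.     -0.     -1.    ]] 0.08548369955258987 [-0.584  -0.494  -0.9683]
turn [  -0.    -0.  -121.7]
turn [ 0.  -0.  58.3]
shift [ 309.9  451.3 -104.7] t 5.9 q [-1.2617  0.0911  1.2307 -0.      1.8198 -0.0567]
```

```bash
python3 -m jog '{"motion":[[0,0,4.2,22,32,0,1],[0,0,4.2,22,32,0,1],[0,0,4.2,22,32,0,1],[0,0,4.2,22,32,0,1],[0,0,4.2,22,32,0,1],[0,0,4.2,22,32,0,1],[0,0,4.2,22,32,0,1],[0,0,4.2,22,32,0,1],[0,0,4.2,22,32,0,1],[0,0,4.2,22,32,0,1]]}'; python3 -m jog '{"motion":[[0,0,4.2,22,32,-15,1],[0,0,4.2,22,32,-20,1],[0,0,4.2,22,32,-20,1],[0,0,4.2,22,32,-20,1],[0,0,0,0,0,-20,1],[0,0,0,0,0,-10,1]]}'; python3 -c "
from go import *
need([.5245,-.109,.178],1.384)"
```

```text
time: 6.73
ee_pos: [0.4352, -0.2385, 0.405]
eef_rot: [[0.452, 0.892, 0.001], [0.892, -0.452, -0.0], [-0.0, 0.001, -1.0]]
contact_force: [0.7, -0.4, -0.1]
grip_width: 0.0856
gripper_force: 0.0
time: 7.23
ee_pos: [0.5199, -0.1148, 0.2994]
eef_rot: [[0.174, 0.985, -0.004], [0.985, -0.174, 0.001], [0.0, -0.004, -1.0]]
contact_force: [0.4, -0.1, -0.7]
grip_width: 0.0853
gripper_force: 0.0
turn [  0.3  -0.1 179.3]
turn [-0.1 -0.2 -0.7]
shift [   4.6    5.8 -121.4] t 7.2333 q [-0.2812 -0.0846  1.5928  0.      1.6373 -0.1061]
```

```bash
python3 -m jog '{"motion":[[0,0,0,2,0,-30,1],[0,0,0,2,0,-30,1],[0,0,0,0,0,-25,1],[0,0,0,0,0,-20,1],[0,0,0,0,0,-10,1],[0,0,0,0,0,-5,1],[0,0,0,0,0,0,1],[0,0,0,0,0,0,1]]}'
python3 - <<'E'
from go import *
need([.5245,-.109,.178],1.384)
f=grab_frame("side");cv2.imwrite("pics/s4.png",cv2.resize(f["image"][130:310,220:440],(733,600),interpolation=cv2.INTER_CUBIC))
E
```

```text
time: 7.9
ee_pos: [0.5239, -0.1173, 0.1839]
eef_rot: [[0.179, 0.984, 0.002], [0.984, -0.179, -0.001], [-0.0, 0.002, -1.0]]
contact_force: [0.6, -0.1, -0.0]
grip_width: 0.0851
gripper_force: 0.0
turn [ -0.2   0.1 179.6]
turn [ 0.   0.1 -0.4]
shift [ 0.6  8.3 -5.9] t 7.9 q [-0.2836 -0.0067  1.7262 -0.0001  1.4201 -0.104 ]
```

View pics/s4.png

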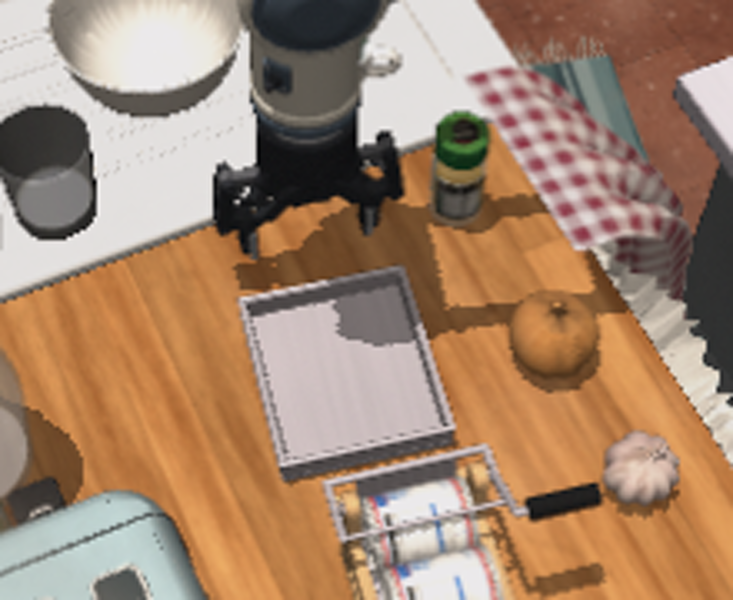

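```bash
python3 -m jog '{"motion":[[0,0,0,1,6,-4,1],[0,0,0,1,8,-4,1],[0,0,0,1,8,0,1],[0,0,0,1,7,0,1],[0,0,0,0,5,0,1],[0,0,0,0,5,0,1],[0,0,0,0,5,0,1],[0,0,0,0,5,0,1],[0,0,0,0,5,0,1],[0,0,-0.3,0,5,0,1]]}';python3 -m jog '{"motion":[[0,0,-0.3,0,5,0,1],[0,0,-0.3,0,5,0,1],[0,0,-0.3,0,5,0,1],[0,0,-0.3,0,4,0,1],[0,0,0,0,0,0,1]]}'
cat > tr.py <<'E'
from l4 import *
q=np.array([.5779,.2215,1.3586])
import sys
t=trayfit([float(x) for x in sys.argv[1:4]],1)
r,a=rel(t,q);print("in rack mm",(r[:2]*1000+[160,0]).round(1),"yaw",round(a,3),"tcp",sense()["ee_pos"],sense()["contact_force"],sense()["time"])
E
python3 tr.py .546 .036 1.37
```

```text
time: 8.78
ee_pos: [0.5275, -0.0574, 0.1745]
eef_rot: [[0.183, 0.983, -0.0], [0.983, -0.183, -0.0], [-0.0, -0.0, -1.0]]
contact_force: [0.7, -1.5, 0.4]
grip_width: 0.0854
gripper_force: 0.7
time: 9.2
ee_pos: [0.5276, -0.0379, 0.1745]
eef_rot: [[0.203, 0.979, 0.0], [0.979, -0.203, 0.001], [0.001, -0.0, -1.0]]
contact_force: [0.2, -0.1, -0.4]
grip_width: 0.0853
gripper_force: 0.0
tray [0.5459 0.0407 1.3851] 109.6 area 2912
in rack mm [-23.5  -6.8] yaw 0.026 tcp [ 0.5276 -0.0384  0.1745] [0.2205 0.2339 0.7725] 9.3
```

```bash
python3 -m jog '{"motion":[[0,0,-0.1,0,4,0,1],[0,0,-0.1,-0.5,4,0,1],[0,0,-0.1,-0.5,4,0,1],[0,0,-0.1,-0.5,4,0,1],[0,0,0,0,2,0,1],[0,0,0,0,0,0,1]]}'; python3 tr.py .546 .058 1.37
```

```text
time: 9.8
ee_pos: [0.526, -0.0209, 0.1745]
eef_rot: [[0.21, 0.978, 0.0], [0.978, -0.21, -0.002], [-0.002, 0.001, -1.0]]
contact_force: [0.2, -3.4, -0.7]
grip_width: 0.0858
gripper_force: 2.3
tray [0.5476 0.0553 1.354 ] 390.3 area 2620
in rack mm [-8.8 -5.4] yaw -0.005 tcp [ 0.5261 -0.021   0.1745] [-0.4465 -5.0263  0.1412] 9.9
```

```bash
python3 -m jog '{"motion":[[0,0,0,0,2,0,1],[0,0,0,0,2,0,1],[0,0,0,0,0,0,1]]}'; python3 -m jog '{"motion":[[0,0,0,0,1.5,0,1],[0,0,0,0,1,0,1],[0,0,0,0,0,0,1]]}'
```

```text
time: 10.15
ee_pos: [0.5261, -0.0196, 0.1746]
eef_rot: [[0.211, 0.977, -0.0], [0.977, -0.211, -0.009], [-0.009, 0.002, -1.0]]
contact_force: [0.3, -19.4, -0.1]
grip_width: 0.0853
gripper_force: 9.2
time: 10.4
ee_pos: [0.526, -0.0188, 0.1748]
eef_rot: [[0.212, 0.977, -0.0], [0.977, -0.212, -0.013], [-0.013, 0.003, -1.0]]
contact_force: [-1.0, -27.2, 0.2]
grip_width: 0.0854
gripper_force: 13.4
```

```bash
python3 -m jog '{"motion":[[0,0,0,0,-6,0,1],[0,0,0,-3,-15,0,1],[0,0,0,-4,-20,5,1],[0,0,0,-8,-20,30,1],[0,0,0,-15,-10,37,1],[0,0,0,-20,0,35,1],[0,0,0,-35,0,20,1],[0,0,0,-38,0,0,1],[0,0,0,0,0,0,1]]}'; python3 tr.py .546 .064 1.36
python3 - <<'E'
from l4 import *
o=[]
for n in("side","top"):
    f=grab_frame(n);q=np.array([.5779,.2215,1.3586])
    im=cv2.resize(f["image"][200:320,240:373],(400,360),interpolation=cv2.INTER_CUBIC)
    pp=lambda X:np.round((proj(f,put(q,X))-[240,200])*3).astype(int)
    cv2.polylines(im,[pp([(-.16+a*.075,b*.066,.027) for a,b in((-1,-1),(1,-1),(1,1),(-1,1))])],True,(0,0,255),1)
    o.append(im)
cv2.imwrite("pics/s5.png",np.hstack(o))
E
```

```text
time: 11.15
ee_pos: [0.3988, -0.0845, 0.3032]
eef_rot: [[0.211, 0.978, 0.002], [0.978, -0.211, -0.0], [0.0, 0.002, -1.0]]
contact_force: [0.2, -0.4, -0.2]
grip_width: 0.0855
gripper_force: 0.0Traceback (most recent call last):
  File "tr.py", line 4, in <module>
    t=trayfit([float(x) for x in sys.argv[1:4]],1)
  File "l4.py", line 42, in trayfit
    return min(out,key=lambda b:b.fun).x
           ~~~^^^^^^^^^^^^^^^^^^^^^^^^
ValueError: min() iterable argument is empty
```

View pics/s5.png

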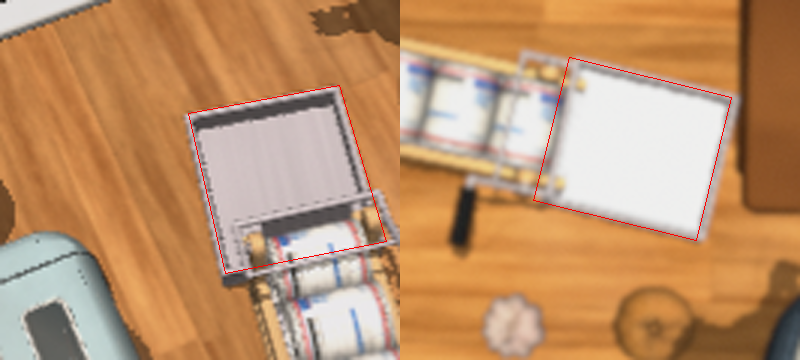

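The tray looks home: the top and side views show its rim within about 1 mm sideways and 4 mm lengthwise of the model outline, and a 27 N stop was felt. I'll check the sideways centring with a fresh rack fit against the visible rim corners.

Run:
```python
from l4 import *
q=rackfit(4);print("rack",q)
S,T=grab_frame("side"),grab_frame("top")
obs=[(T,(-.075,-.066,.027),(352.7,232.3)),(T,(-.075,.066,.027),(342,280)),(T,(.075,.066,.027),(284.7,266.7)),(S,(-.075,-.066,.027),(302.3,238.3)),(S,(-.075,.066,.027),(353.7,228.7))]
res=lambda t:np.concatenate([proj(f,put(t,[p]))[0]-c for f,p,c in obs])
s=least_squares(res,[.546,.066,1.36],x_scale=[.01,.01,.03],loss="soft_l1");print("tray",s.x,res(s.x).round(1))
print(rel(s.x,q))
for f in(S,T):
    for r in tip_of("tray",f)[:1]: print(onz(f,r["centre"],0), rel(onz(f,r["centre"],0).tolist()[:2]+[0],q)[0])
print(sense()["time"])
```

```text
thumb_bar side 4 [-0.3  0.6]
thumb_bar top 4 [ 1.3 -0.4]
rack_mouth side 4 [ 2.  -2.9]
rack_mouth top 4 [0.2 0.5]
rack side 4 [ 1.4 -1.1]
rack top 4 [-2.8  1.4]
tin_a_mid side 3 [-1.3  1.2]
tin_a_mid top 4 [-2.9 -0.4]
tin_b_mid side 4 [-0.4  0.8]
tin_b_mid top 4 [-2.5 -4.2]
tin_c_mid side 4 [-2.1 -2.1]
tin_c_mid top 4 [1.4 0.9]
rack [0.5778 0.2225 1.3562]
tray [0.5443 0.0634 1.3574] [-1.8  0.  -2.7  0.1  0.3 -0.1 -0.  -1.1 -0.9 -1. ]
(array([-0.1626, -0.0011,  0.    ]), np.float64(0.0012022754558347337))
[0.5515 0.07   0.    ] [-0.1546 -0.0068  0.    ]
[0.5473 0.0678 0.    ] [-0.1576 -0.0031  0.    ]
14.35
```

The tray sits at about (-162.6, -1) mm in the rack frame with zero yaw, so it is home. Next is the thumb bar: fingers shut, positioned above its outer half.

```bash
python3 -m jog '{"motion":[[0,0,0,0,20,20,-1],[0,0,0,0,35,20,-1],[0,0,0,5,40,0,-1],[0,0,0,5,40,0,-1],[0,0,0,8,40,0,-1],[0,0,0,14,38,0,-1],[0,0,0,15,35,0,-1],[0,0,0,15,30,0,-1],[0,0,0,15,20,0,-1],[0,0,0,0,0,0,-1]]}'
python3 - <<'E'
from go import *
need([.4757,.2139,.308],1.3575)
f=grab_frame("side");g=grab_frame("top")
a=[cv2.resize(i["image"][y:y+120,x:x+133],(400,360),interpolation=cv2.INTER_CUBIC) for i,x,y in((f,310,220),(g,200,200))]
cv2.imwrite("pics/s6.png",np.hstack(a))
E
```

```text
time: 15.18
ee_pos: [0.4813, 0.2162, 0.34]
eef_rot: [[0.207, 0.978, -0.001], [0.978, -0.207, 0.001], [0.0, -0.002, -1.0]]
contact_force: [-0.5, -0.1, 0.1]
grip_width: -0.0002
gripper_force: 0.0
turn [  0.1  -0.1 179.7]
turn [-0.  -0.1 -0.3]
shift [ -5.6  -2.3 -32. ] t 15.1833 q [ 0.3573 -0.107   1.5419  0.0012  1.7078  0.5657]
```

View pics/s6.png

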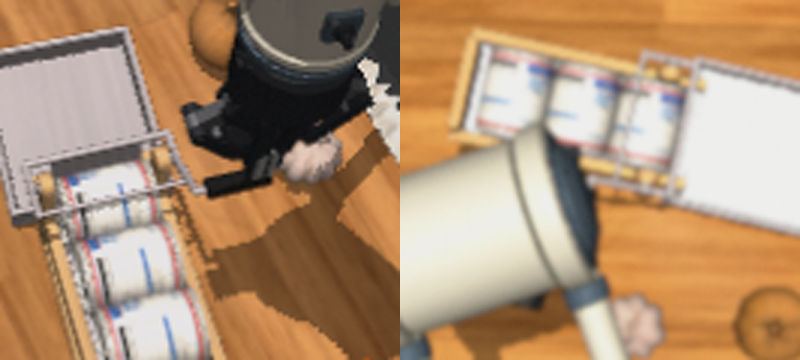

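The closed fingertips are at about (265,165) in the crop, over the outer end of the bar, which runs from (205,185) to (270,178). I'll compute exactly where they would land.

Run:
```python
from l4 import *
f=grab_frame("side")
c=lambda P:((proj(f,[P])[0]-[310,220])*3).round(0)
print("tip now",c([.4813,.2162,.167]))
for x,y in((.4813,.2162),(.4757,.2139),(.485,.21)):print(x,y,c([x,y,.129]))
q=[.5778,.2225,1.3575]
for yy in(.063,.088,.113):print(yy,put(q,[(-.032,yy,.121)]),c(put(q,[(-.032,yy,.121)])[0]))
```

```text
tip now [255. 163.]
0.4813 0.2162 [248. 186.]
0.4757 0.2139 [253. 181.]
0.485 0.21 [239. 181.]
0.063 [[0.5095 0.2046 0.121 ]] [204. 193.]
0.088 [[0.485  0.2099 0.121 ]] [237. 186.]
0.113 [[0.4606 0.2151 0.121 ]] [270. 179.]
```

```bash
python3 -m jog '{"motion":[[0,0,0,-3,-1,-15,-1],[0,0,0,-2,-1,-15,-1],[0,0,0,0,0,-6,-1],[0,0,0,0,0,-6,-1],[0,0,0,0,0,-6,-1],[0,0,0,0,0,-6,-1],[0,0,0,0,1,-6,-1],[0,0,0,0,1,-6,-1]]}'
```

```text
time: 16.0
ee_pos: [0.4754, 0.2128, 0.2759]
eef_rot: [[0.211, 0.978, 0.002], [0.978, -0.211, 0.001], [0.001, 0.002, -1.0]]
contact_force: [1.3, 0.8, 4.2]
grip_width: -0.0001
gripper_force: 1.9
```

```bash
python3 -m jog '{"motion":[[0,0,0,0,0,-6,-1],[0,0,0,0,0,-6,-1],[0,0,0,0,-1,-6,-1],[0,0,0,0,-1,-5,-1],[0,0,0,0,0,-3,-1],[0,0,0,0,0,0,-1]]}'
```

```text
time: 16.5
ee_pos: [0.475, 0.2102, 0.2501]
eef_rot: [[0.211, 0.978, -0.0], [0.978, -0.211, -0.001], [-0.001, 0.0, -1.0]]
contact_force: [-2.0, -2.7, 7.7]
grip_width: 0.0
gripper_force: 3.8
```

```bash
python3 -m jog '{"motion":[[0,0,0,0,0,-2,-1],[0,0,0,0,0,-1,-1],[0,0,0,0,0,0,-1],[0,0,0,0,0,0,-1],[0,0,0,0,0,0,-1],[0,0,0,0,0,0,-1],[0,0,0,0,0,0,-1],[0,0,0,0,0,0,-1]]}'
python3 - <<'E'
from l4 import *
f=grab_frame("side");q=[.5778,.2225,1.3575]
for r in tip_of("tin_a_mid",f)[:3]:
    w=onz(f,r["centre"],.034);print(r["p"],np.round(r["centre"]),rel([w[0],w[1],0],q)[0])
cv2.imwrite("pics/s7.png",cv2.resize(f["image"][200:350,270:440],(680,600),interpolation=cv2.INTER_CUBIC))
E
```

```text
time: 17.17
ee_pos: [0.475, 0.2102, 0.2495]
eef_rot: [[0.211, 0.978, 0.001], [0.978, -0.211, -0.001], [-0.001, 0.002, -1.0]]
contact_force: [-7.5, -4.2, 20.7]
grip_width: -0.0
gripper_force: 10.4
0.97 [329. 242.] [-0.2069 -0.004   0.    ]
0.41 [342. 240.] [-0.2054  0.027   0.    ]
0.24 [386. 291.] [-0.0478  0.0965  0.    ]
```

View pics/s7.png

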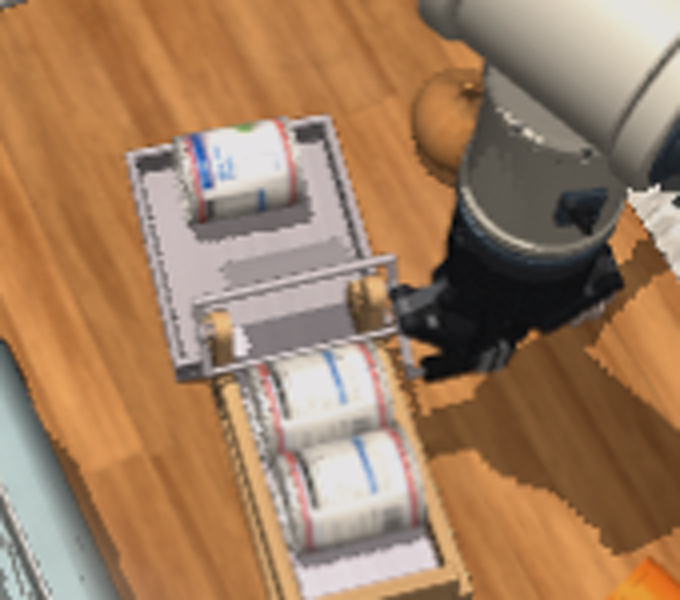

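At full press (20.7 N at the stop), one tin is in the tray at crop (240,165) and the other two are held back in the rack at (325,395) and (350,490). Now I'll let the bar up.

```bash
python3 -m jog '{"motion":[[0,0,0,0,0,5,-1],[0,0,0,0,1,8,-1],[0,0,0,0,1,8,-1],[0,0,0,0,0,8,-1],[0,0,0,0,0,8,-1],[0,0,0,0,-1,8,-1],[0,0,0,0,-1,10,-1],[0,0,0,0,0,15,-1],[0,0,0,0,0,25,-1],[0,0,0,-10,0,30,-1]]}'; python3 -m jog '{"motion":[[0,0,0,-30,-10,10,-1],[0,0,0,-35,-15,0,-1],[0,0,0,-35,-20,0,-1],[0,0,0,0,0,0,-1],[0,0,0,0,0,0,-1],[0,0,0,0,0,0,-1]]}'
python3 - <<'E'
from l4 import *
S,T=grab_frame("side"),grab_frame("top");q=[.5778,.2225,1.3575]
o=[]
for f,x0,y0 in((S,270,200),(T,220,195)):
    im=cv2.resize(f["image"][y0:y0+150,x0:x0+133],(400,450),interpolation=cv2.INTER_CUBIC)
    pp=lambda X:np.round((proj(f,put(q,X))-[x0,y0])*3).astype(int)
    cv2.polylines(im,[pp([(-.1626+a*.075,b*.066-.001,.027) for a,b in((-1,-1),(1,-1),(1,1),(-1,1))])],True,(0,0,255),1)
    o.append(im)
cv2.imwrite("pics/s8.png",np.hstack(o))
print(sense()["time"],sense()["contact_force"])
for th in("thumb_bar","tin_a_mid","gate_edge"):
    a,b=tip_of(th,S),tip_of(th,T)
    if a and b:
        p,e=tri([ray(S,a[0]["centre"]),ray(T,b[0]["centre"])]);print(th,p,e,Rz(-q[2])@(p-[q[0],q[1],0]))
E
```

```text
time: 18.1
ee_pos: [0.4654, 0.2105, 0.3699]
eef_rot: [[0.211, 0.978, -0.005], [0.978, -0.211, -0.002], [-0.003, -0.004, -1.0]]
contact_force: [0.3, 0.1, 0.0]
grip_width: 0.0001
gripper_force: 0.0
time: 18.6
ee_pos: [0.3651, 0.1658, 0.3818]
eef_rot: [[0.21, 0.978, 0.001], [0.978, -0.21, 0.001], [0.001, 0.001, -1.0]]
contact_force: [-0.3, 0.0, 0.2]
grip_width: 0.0003
gripper_force: 0.0
18.7 [-0.2323 -0.3934  0.8284]
thumb_bar [0.4853 0.2038 0.1234] 0.002596047888903292 [-0.0379  0.0864  0.1234]
tin_a_mid [0.536  0.0122 0.0273] 0.0012998756528617502 [-0.2144 -0.0037  0.0273]
gate_edge [0.56   0.1288 0.0645] 0.0034601278312700857 [-0.0953 -0.0025  0.0645]
```

View pics/s8.png

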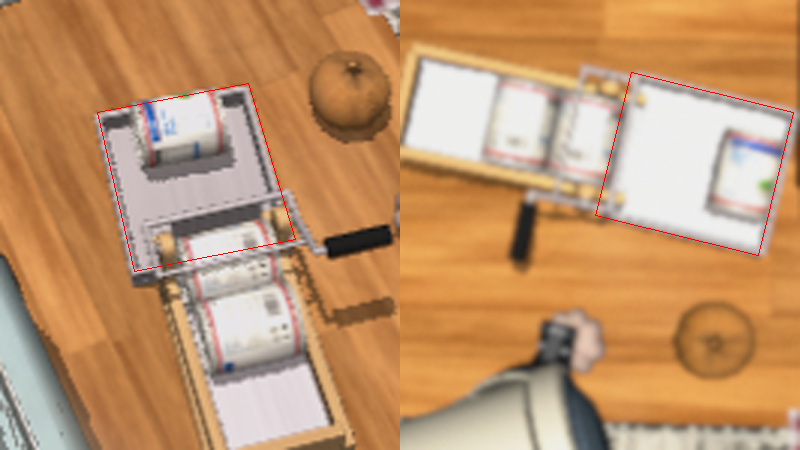

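Before and after the drop, the tray's corners in the top view agree within 0.4 px: (352.7,232.3) then (352.3,232.3). So the tray stayed home. The bar is back up at z≈0.123, the gate is shut, one tin is in the tray, two are in the rack, and the arm is clear.

```bash
python3 -c "
from rig import *
print(hand_in())"
```

```text
the job is handed in; nothing more can be done
None
```

The job is handed in at about 19 s on the robot's clock: the tray is home against the rack's legs, one tin is in it, the bar is up with the gate shut, and the other two tins are still in the rack.

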